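Seat an idler pulley in the snap-in V nest

ROBOT

A 6-joint arm with a two-finger parallel gripper is mounted at the origin on the work surface. World frame = base frame: x ahead of the robot, y to its left, z up, the work surface at z = 0. Lengths are in m, angles in rad, forces in N, time in s.
With the tool pointing down it reaches from about 0.375 to 0.9 m from the base axis. Payload 3.1 kg.
Tool frame: the origin (TCP) lies at the very end of the fingers, on their centre line; the grasp point (between the pads) lies 19 mm behind it; z points along the fingers, y is the direction in which the jaws open and shut (so a half turn about z gives the same grasp; the last joint's range is limited). The gripper opens to 85 mm and grips with 20 to 120 N. Pads are 22 mm wide; open, the fingers measure 114 mm over their backs; the gripper's body (76 mm by 85 mm) begins 54 mm behind the grasp point. The pads swing forward as they close: fully open they stand 13 mm farther back than shut.
Start: joints at [-1.349, 0.527, 1.433, -0, 1.181, -0.178], TCP at [0.243, -0.576, 0.231] pointing down, gripper open.
Joint ranges: [-3.08, 3.08], [-0.75, 2.2], [0.22, 2.44], [-1.43, 4.57], [0, 2.65], [-2.85, 2.85]. Speed limits (rad/s): [2.79, 2.79, 3.14, 3.14, 3.14, 3.14].

INTERFACE

Orientations are given as a unit quaternion [x, y, z, w].
In Python, from station import manip gives the robot as it stands.
- The arm moves only by the tool send_rows, never from a script. Its argument "motion" is a list of rows, each an object with "gripper": the finger opening in mm, from 0 to 85.4; "travel": the shift along the tool's x, y, z in mm, a list of three; "rotation": the turn, a rotation vector about the tool's x, y, z in degrees, a list of three. In form: [{"gripper": gripper, "travel": [x, y, z], "rotation": [ax, ay, az]}, ...]. A call has 1 to 12 rows; each row shifts and turns the commanded pose from where the row before left it, along the tool's axes as they then stand; what a row does not reach is not made up. A row lasts 1/12 s, in which the tool goes at most 41.7 mm and 7.16 degrees, less where a joint would pass 70% of its speed; a pose out of reach is approached as far as the arm can. A call is refused whole if a number of a shift passes 41.7 or a number of a turn 7.16, either way. A call with a gripper value outside its range is refused whole. The fingers move at their own pace and stop on an object; "newtons" is the grip in N (left out, the last holds). Time passes only in rows, so rows that do not move let the fingers close. It gives the time, the measured TCP pose, the force and the opening at its end, in the units of the state.
- manip.sense(): the state, without advancing time (a new reading comes with each control period).
- manip.snapshot(name): name is "scene" or "side" or "wrist"; returns the picture (400x640x3 uint8, red, green, blue); there is no depth.
- manip.calibration(name): a dict with "fx", "fy", "cx", "cy" (pixels), "k1" (the pictures are not rectified: a ray, as slopes to the right and down, at radius r is drawn at 1 + k1 r^2 times it, then the intrinsics apply), "cam_to_world" (4x4, takes a point from camera to world coordinates). Camera axes: x right, y down, z forward; pixel columns grow to the right and rows downward; lengths in m; the calibration is good to about 2 mm. A picture is of the moment at which its call begins: read the wrist's pose just before it. calibration takes no time and is no camera call; for the wrist camera it gives the pose at the moment of the call.
- manip.sign_off(): hands the job in, once; it reports no verdict.
The state is a dict: "t": time; "q": joint angles; "qd": joint speeds; "tau": joint torques, N m; "tcp_pos": TCP position; "tool_rot": TCP orientation; "force": force on the tool from outside, world axes, zero at the start; "ft_torque": the same for the moment, N m; "finger_gap": opening from 0.0 (shut) to 1.0 (fully open).
Only numpy, scipy, OpenCV 4.12 (cv2) and the standard library are available. Lean on these libraries where they do the work, as an engineer would, in place of code of your own. Each camera call takes 0.05 s, during which the arm holds its last target. There are 200 camera calls.

TASK

Pick up the steel idler pulley, set it down flat, stub up, in the wide mouth of the converging guides on the assembly stand, and slide it along the plate between the guides until it snaps past the two spring rollers and sits fully home in the V nest, then let go. The nest's position along the guides has been readjusted, so feel for it: push with measured force, never harder than about 25 N. Do not lift the pulley over the guides, and leave the other parts on the counter alone.

Things in the scene. Friction and masses are not known exactly. Their poses are not given: they have to be found in the camera images.
- pulley: Loose bare-steel idler pulley: a smooth disc 64 mm in diameter and 20 mm thick with a coaxial round stub 28 mm in diameter standing 34 mm above it (54 mm tall in all); about 0.45 kg (0.36 to 0.54). It lies on the counter, stub up. Origin: centre of its underside; z along the stub (up). It may lie on either of two spots shared with the bearing.
- stand: Fixed bare-steel stand. Plate 252 x 180 mm, 10 mm thick (top at z = 10 mm): x -110 to 142, y +-90 mm. Origin: plate's underside, on the centreline where the converging guides meet the throat. x: pushing direction, away from the robot; z up. Slick: friction about 0.15. The rigid V stops the disc hard (about 10 N per mm), so creep in. Push low on the disc's rim; pushing on the stub may tip it.
- mouth (a point): Centre of the guides' mouth, on the plate's top face (stand x = -60 mm). Two dark rails, 10 mm thick, 22 mm high above the plate, have inner faces 110 mm apart here, converging straight over 60 mm to 67 mm apart. Before it lies 50 mm of bare plate (apron).
- guides: The fixed rails with all that follows them. Origin: start of the parallel throat (67 mm wide, 15 mm long) on the plate's top face (stand x = 0); axes as the stand's. Beyond it a U-shaped aluminium nest 24 mm high, its 120-degree V facing the throat, is clamped in slots: the centre of a fully seated pulley lies on the centreline at x = 46 to 82 mm, different each time and not reported.
- catch_l (a joint): Travel (m) of the left (+y) of the nest's two spring rollers, which snap in behind the disc: 0 = sprung in, no pulley; about 0.0022 = squeezed most, disc 9 mm short of home; about 0.001 = resting behind a seated pulley. They first touch it about 21 mm short of home; passing them takes about 5 to 10 N, then they draw it home.
- catch_r (a joint): The same for the right (-y) spring roller.
- bearing: Bystander: loose steel ball-bearing ring, 62 mm outside, 30 mm bore, 16 mm thick, lying flat. Origin: centre of its underside.
- carton: Bystander: small closed cardboard carton 60 x 90 x 50 mm on the right of the stand. Origin: centre of its underside.
- jar: Bystander: clear or milky jar with a metal lid, 60 mm in diameter, 80 mm tall, on the robot's right. Origin: centre of its underside.
Things that resemble listed ones, but are neither listed nor needed, are in the scene too. Leave any turquoise or yellow look-alike of the pulley alone.

How it is judged:
By the outcome, as a careful person would: the job done as asked, in the order asked, and still so for the second after the job is handed in, with the robot touching nothing.
It also fails if it takes over 58 s, if anything falls off the work surface, if the arm or the gripper's body presses on something with over 40 N, if the wrist force passes 120 N, or if a joint passes its speed limit or range.

## Working session

There is one attempt and no reset: what is moved stays moved. The work goes in short steps, Python scripts to look and compute and a tool call to move; the robot and the scene stay as the last step left them, time stands still between calls to the robot, and variables do not carry over. Pictures are saved under pics/ and viewed, about 8 in all and at most 12, crops included, and the job is handed in when it is done.

Besides the shell and the picture viewer there is one more tool, called by a JSON object that holds its "fn" and its "kwargs", one argument or row to a line. send_rows: Moves the arm, as the interface text tells. Its arguments: {"type":"object","properties":{"motion":{"type":"array","items":{"type":"object","properties":{"gripper":{"type":"number"},"travel":{"type":"array","items":{"type":"number"}},"rotation":{"type":"array","items":{"type":"number"}}}}},"newtons":{"type":"number"}},"required":["motion"]}

```bash
mkdir -p pics; ls
cat > h.py <<'E'
import numpy as np, cv2
from station import manip
def snap(n,f):
    c=manip.calibration(n); im=manip.snapshot(n); im=np.asarray(im)
    cv2.imwrite('pics/'+f+'.png',im[:,:,::-1]); return im,c
def K(c): return np.array([[c['fx'],0,c['cx']],[0,c['fy'],c['cy']],[0,0,1.]])
def ray(c,u,v):
    p=cv2.undistortPoints(np.array([[[u,v]]],float),K(c),np.array([c['k1'],0,0,0.]))[0,0]
    # forward-consistent: k1 multiplies undistorted radius
    T=np.array(c['cam_to_world']); return T[:3,3],T[:3,:3]@np.array([p[0],p[1],1])
def at(c,u,v,z):
    o,d=ray(c,u,v); return o+d*(z-o[2])/d[2]
def proj(c,P):
    T=np.linalg.inv(np.array(c['cam_to_world'])); P=np.atleast_2d(P); q=P@T[:3,:3].T+T[:3,3]
    s=q[:,:2]/q[:,2:]; s=s*(1+c['k1']*(s**2).sum(1,keepdims=True))
    return s*[c['fx'],c['fy']]+[c['cx'],c['cy']]
E
python3 - <<'E'
from h import *
a,c=snap('scene','s0');b,d=snap('side','d0')
for x in(c,d):print(x)
cv2.imwrite('pics/sd0.png',cv2.resize(np.vstack([a,b])[:,:,::-1],None,fx=.75,fy=.75))
E
```

```text
pics
{'fx': 487.1085685151325, 'fy': 487.1085685151325, 'cx': 314.3781078963435, 'cy': 194.85865057993183, 'k1': -0.03957380808067667, 'cam_to_world': array([[ 0.1989636 ,  0.53891457, -0.81852586,  1.48344552],
       [ 0.97975801, -0.12820584,  0.15374491, -0.23871324],
       [-0.02208442, -0.83254691, -0.55351416,  0.7155884 ],
       [ 0.        ,  0.        ,  0.        ,  1.        ]])}
{'fx': 506.5687765478892, 'fy': 506.5687765478892, 'cx': 315.90862269801914, 'cy': 201.88022259005655, 'k1': -0.1429029845316295, 'cam_to_world': array([[-0.82863453, -0.34877387,  0.43786026, -0.11623314],
       [-0.55978393,  0.51263496, -0.6510356 ,  0.84671985],
       [ 0.00260173, -0.78457771, -0.62002504,  0.88181091],
       [ 0.        ,  0.        ,  0.        ,  1.        ]])}
```

View pics/sd0.png

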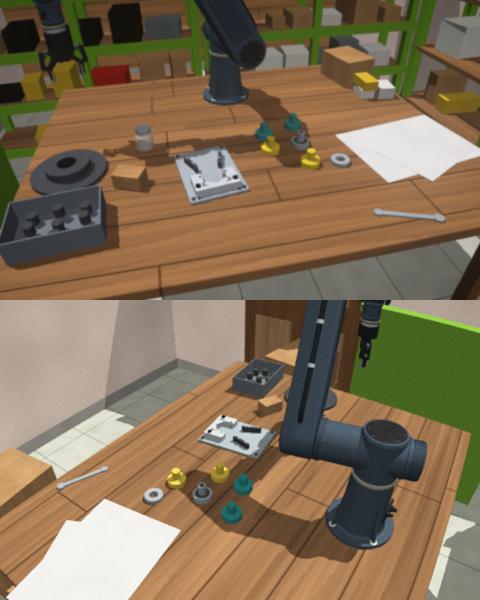

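The picture is at 0.75 scale. There are five pulley shapes in the scene view. Turquoise: (264,130) and (292,122). Yellow: (270,147) and (311,158). Grey steel: (300,142), which is the only bare-steel one with a stub. The flat ring at (340,159) is the bearing. I'll confirm with enlarged crops.

Run:
```python
import cv2,numpy as np
a=cv2.imread('pics/s0.png');b=cv2.imread('pics/d0.png')
f=lambda i,x,y,w,h,s:cv2.resize(i[y:y+h,x:x+w],None,fx=s,fy=s,interpolation=cv2.INTER_CUBIC)
# scene crop origin (220,140) x4 ; side crop (180,130)
cv2.imwrite('pics/c1.png',f(a,225,140,200,135,4))
cv2.imwrite('pics/c2.png',f(b,190,130,200,150,4))
```

```text
(no output)
```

View pics/c1.png

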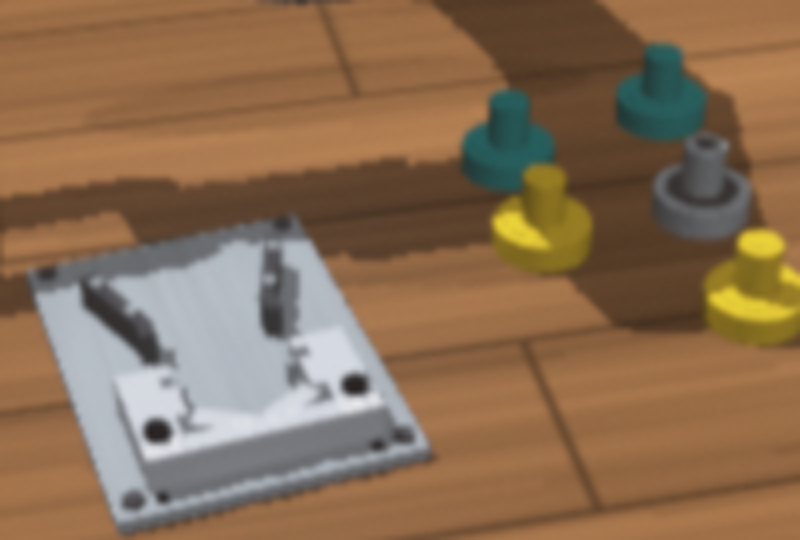

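View pics/c2.png

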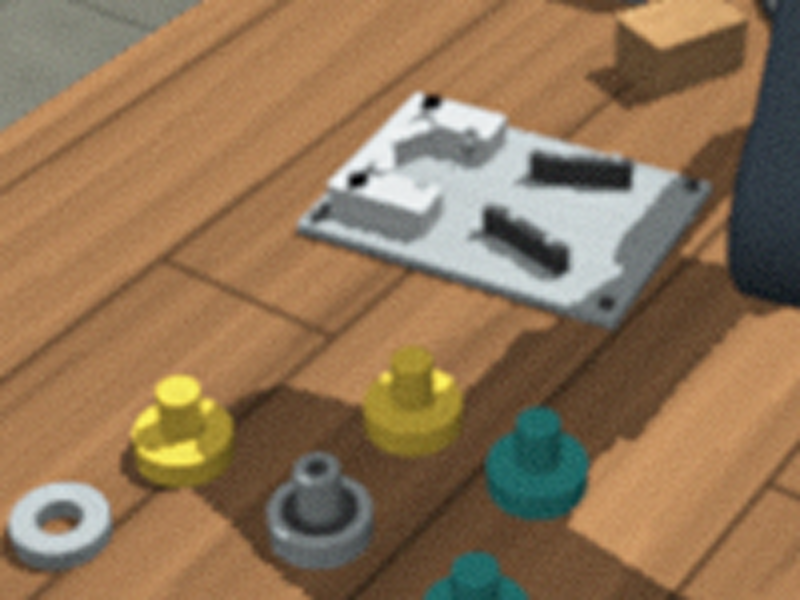

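Confirmed: the grey steel pulley has its stub top at (708,142) in the scene crop and (317,466) in the side crop. All the neighbours are yellow or turquoise. Stand corners are readable in both crops.

Run:
```python
from h import *
from scipy.optimize import least_squares
c=manip.calibration('scene');d=manip.calibration('side')
S=lambda u,v:(225+u/4-.375,140+v/4-.375)
D=lambda u,v:(190+u/4-.375,130+v/4-.375)
for n,s,e,z in [('pul',(708,142),(317,466),.054),('yelA',(762,243),(180,391),.054),('yelB',(546,178),(411,360),.054),('teal',(511,101),(540,421),.054),('teal2',(663,54),(477,563),.054)]:
    print(n,at(c,*S(*s),z).round(4),at(d,*D(*e),z).round(4))
# stand corners (x,y): (-110,90),(-110,-90),(142,-90),(142,90)
L=np.array([[-.11,.09,.01],[-.11,-.09,.01],[.142,-.09,.01],[.142,.09,.01]])
sc=np.array([S(295,215),S(28,270),S(118,524),S(432,453)])
sd=np.array([D(612,322),D(711,185),D(418,92),D(298,226)])
def pose(p):
    R=np.array([[np.cos(p[2]),-np.sin(p[2]),0],[np.sin(p[2]),np.cos(p[2]),0],[0,0,1]]);return L@R.T+[p[0],p[1],0]
for nm,w in (('both',(1,1)),('scene',(1,0)),('side',(0,1))):
    f=lambda p:np.r_[w[0]*(proj(c,pose(p))-sc).ravel(),w[1]*(proj(d,pose(p))-sd).ravel()]
    r=least_squares(f,[.6,-.1,0]);print(nm,r.x[:2].round(4),np.degrees(r.x[2]).round(2),f(r.x).round(1))
s=manip.sense();print(s)
```

```text
pul [0.4669 0.1841 0.054 ] [0.4658 0.181  0.054 ]
yelA [0.5844 0.1754 0.054 ] [0.5782 0.1759 0.054 ]
yelB [0.4844 0.0699 0.054 ] [0.477  0.0708 0.054 ]
teal [0.3857 0.0738 0.054 ] [0.3782 0.073  0.054 ]
teal2 [0.3475 0.1943 0.054 ] [0.342  0.1929 0.054 ]
both [ 0.5419 -0.1564] 7.29 [ 0.4 -0.5 -0.4 -0.4 -0.9 -0.5 -0.4 -1.7 -0.4 -0.6 -0.2 -0.4 -1.2  1.9
 -1.1 -1.4]
scene [ 0.545 -0.156] 7.39 [ 0.6  0.1 -0.3  0.3 -0.5  0.5  0.2 -0.9 -0.  -0.  -0.  -0.  -0.   0.
 -0.  -0. ]
side [ 0.5397 -0.1568] 7.03 [ 0.  -0.  -0.  -0.  -0.  -0.  -0.  -0.   0.1 -0.3  0.6 -0.1 -0.3  2.
 -0.4 -1.4]
{'t': 0.1, 'q': array([-1.34951693e+00,  5.28390531e-01,  1.43380978e+00,  8.59885244e-06,
        1.18141234e+00, -1.78503016e-01]), 'qd': array([-0.00190986, -0.0007744 , -0.00438662,  0.00017661,  0.00044323,
       -0.0012646 ]), 'tau': array([ 1.32937898e-04, -4.43302882e+01, -1.78586197e+01, -1.26551690e-04,
        3.88821383e-03, -2.04069516e-05]), 'tcp_pos': array([ 0.24314031, -0.57504427,  0.23040951]), 'tool_rot': array([ 9.80088011e-01,  1.98560999e-01, -1.76254324e-05, -1.00985554e-03]), 'force': array([ 0.48122797,  0.08727022, -0.07293609]), 'ft_torque': array([ 0.02613344, -0.06157473, -0.04283839]), 'finger_gap': 1.003952838458062}
```

{"fn": "send_rows", "kwargs": {
  "motion": [
    {"gripper":60,"travel":[0,0,0],"rotation":[0,0,5.2]},
    {"gripper":60,"travel":[0,0,0],"rotation":[0,0,5.2]},
    {"gripper":60,"travel":[0,0,0],"rotation":[0,0,5.2]},
    {"gripper":60,"travel":[13,-30,0]},
    {"gripper":60,"travel":[13,-30,0]},
    {"gripper":60,"travel":[13,-30,0]},
    {"gripper":60,"travel":[13,-30,0]},
    {"gripper":60,"travel":[13,-30,0]},
    {"gripper":60,"travel":[13,-30,0]},
    {"gripper":60,"travel":[13,-30,0]},
    {"gripper":60,"travel":[13,-30,0]},
    {"gripper":60,"travel":[13,-30,0]}
  ],
  "newtons": 40
}}

```text
validation failed for argument at $.mo...
```

{"fn": "send_rows", "kwargs": {
  "motion": [
    {"gripper":60,"travel":[13,-30,0]},
    {"gripper":60,"travel":[13,-30,0]},
    {"gripper":60,"travel":[13,-30,0]},
    {"gripper":60,"travel":[13,-30,0]},
    {"gripper":60,"travel":[13,-30,0]},
    {"gripper":60,"travel":[13,-30,0]},
    {"gripper":60,"travel":[13,-30,0]},
    {"gripper":60,"travel":[13,-30,0]},
    {"gripper":60,"travel":[13,-30,0]},
    {"gripper":60,"travel":[13,-30,0]},
    {"gripper":60,"travel":[0,0,0]}
  ]
}}

```text
validation failed for argument at $.mo...
```

```bash
cat >> h.py <<'E'
def st():
    s=manip.sense(); x,y,z,w=s['tool_rot']
    from scipy.spatial.transform import Rotation as Ro
    R=Ro.from_quat([x,y,z,w]).as_matrix()
    print('t',round(s['t'],2),'tcp',s['tcp_pos'].round(4),'yaw',np.degrees(np.arctan2(R[1,0],R[0,0])).round(2),'tilt',R[:,2].round(4),'F',s['force'].round(2),'gap',round(s['finger_gap'],3))
    return s,R
def to(P):
    s,R=st(); print('tool delta mm',(R.T@(np.array(P)-s['tcp_pos'])*1000).round(1))
E
python3 - <<'E'
from h import *
st(); a,c=snap('wrist','w0')
C=np.array([.4655,.182,.054]);print(proj(c,C))
cv2.imwrite('pics/w0.png',a[:,:,::-1])
cs=manip.calibration('scene'); print('jar',at(cs,144/.75,126/.75,.08),'carton',at(cs,130/.75,170/.75,.05))
E
```

```text
t 0.1 tcp [ 0.2431 -0.575   0.2304] yaw 22.91 tilt [-4.e-04  2.e-03 -1.e+00] F [ 0.48  0.09 -0.07] gap 1.004
[[-327.67922184 -335.37905345]]
jar [ 0.34575079 -0.34757118  0.08      ] carton [ 0.55304898 -0.39287126  0.05      ]
```

View pics/w0.png

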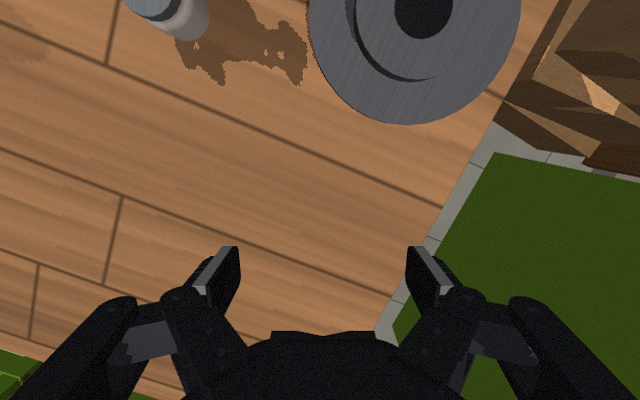

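The move was refused because every row needs a rotation, so this wrist picture still shows the start pose, with the jar at (170,10) and the grey hub at (420,50). Resending.

{"fn": "send_rows", "kwargs": {
  "motion": [
    {"gripper":60,"travel":[0,0,0],"rotation":[0,0,5.2]},
    {"gripper":60,"travel":[0,0,0],"rotation":[0,0,5.2]},
    {"gripper":60,"travel":[0,0,0],"rotation":[0,0,5.2]},
    {"gripper":60,"travel":[13,-30,0],"rotation":[0,0,0]},
    {"gripper":60,"travel":[13,-30,0],"rotation":[0,0,0]},
    {"gripper":60,"travel":[13,-30,0],"rotation":[0,0,0]},
    {"gripper":60,"travel":[13,-30,0],"rotation":[0,0,0]},
    {"gripper":60,"travel":[13,-30,0],"rotation":[0,0,0]},
    {"gripper":60,"travel":[13,-30,0],"rotation":[0,0,0]},
    {"gripper":60,"travel":[13,-30,0],"rotation":[0,0,0]},
    {"gripper":60,"travel":[13,-30,0],"rotation":[0,0,0]},
    {"gripper":60,"travel":[13,-30,0],"rotation":[0,0,0]}
  ],
  "newtons": 40
}}

```text
t: 1.15
tcp_pos: [0.3251, -0.2913, 0.2312]
tool_rot: [0.998, 0.063, -0.0, -0.0]
force: [-1.0, 0.2, 0.4]
finger_gap: 0.706
```

{"fn": "send_rows", "kwargs": {
  "motion": [
    {"gripper":60,"travel":[12,-36,0],"rotation":[0,0,0]},
    {"gripper":60,"travel":[12,-36,0],"rotation":[0,0,0]},
    {"gripper":60,"travel":[12,-38,0],"rotation":[0,0,0]},
    {"gripper":60,"travel":[12,-38,0],"rotation":[0,0,0]},
    {"gripper":60,"travel":[12,-38,0],"rotation":[0,0,0]},
    {"gripper":60,"travel":[12,-38,0],"rotation":[0,0,0]},
    {"gripper":60,"travel":[12,-38,0],"rotation":[0,0,0]},
    {"gripper":60,"travel":[12,-38,0],"rotation":[0,0,0]},
    {"gripper":60,"travel":[12,-38,0],"rotation":[0,0,0]},
    {"gripper":60,"travel":[12,-38,0],"rotation":[0,0,0]},
    {"gripper":60,"travel":[12,-38,0],"rotation":[0,0,0]},
    {"gripper":60,"travel":[12,-38,0],"rotation":[0,0,0]}
  ]
}}

```text
t: 2.15
tcp_pos: [0.4101, 0.1758, 0.2313]
tool_rot: [0.998, 0.064, 0.0, 0.0]
force: [1.7, -0.5, 0.8]
finger_gap: 0.701
```

Run:
```python
from h import *
st(); a,c=snap('wrist','w1')
C=np.array([.4655,.182,.054]);print(proj(c,C))
to([.4655,.182,.028])
```

```text
t 2.15 tcp [0.4101 0.1758 0.2313] yaw 7.33 tilt [ 1.e-04 -1.e-04 -1.e+00] F [ 1.74 -0.51  0.81] gap 0.701
[[322.4921062  129.87587485]]
t 2.2 tcp [0.4119 0.1821 0.2318] yaw 7.56 tilt [ 0.0041  0.0058 -1.    ] F [2.04 3.08 0.25] gap 0.7
tool delta mm [ 52.2   8.2 204. ]
```

View pics/w1.png

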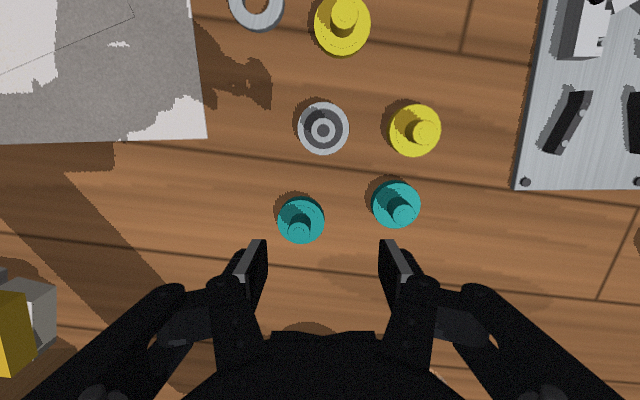

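The wrist view shows the steel pulley at (323,130), matching the predicted (322,130). The bearing (256,8), yellow (342,25) and (415,130), and turquoise (300,220) and (396,205) are clear of the fingers.

{"fn": "send_rows", "kwargs": {
  "motion": [
    {"gripper":60,"travel":[13,0,15],"rotation":[0,0,0]},
    {"gripper":60,"travel":[13,0,20],"rotation":[0,0,0]},
    {"gripper":60,"travel":[13,0,25],"rotation":[0,0,0]},
    {"gripper":60,"travel":[13,0,25],"rotation":[0,0,0]},
    {"gripper":60,"travel":[0,0,20],"rotation":[0,0,0]},
    {"gripper":60,"travel":[0,0,15],"rotation":[0,0,0]},
    {"gripper":60,"travel":[0,0,0],"rotation":[0,0,0]},
    {"gripper":60,"travel":[0,0,0],"rotation":[0,0,0]},
    {"gripper":60,"travel":[0,0,0],"rotation":[0,0,0]}
  ]
}}

```text
t: 2.95
tcp_pos: [0.4624, 0.1802, 0.112]
tool_rot: [0.998, 0.064, 0.001, -0.0]
force: [-0.0, 0.2, 0.2]
finger_gap: 0.7
```

Run:
```python
from h import *
to([.4655,.182,.028])
```

```text
t 2.95 tcp [0.4624 0.1802 0.112 ] yaw 7.3 tilt [ 1.e-03  2.e-04 -1.e+00] F [-0.02  0.23  0.18] gap 0.7
tool delta mm [ 3.3 -1.4 84. ]
```

{"fn": "send_rows", "kwargs": {
  "motion": [
    {"gripper":60,"travel":[3,-1.5,15],"rotation":[0,0,0]},
    {"gripper":60,"travel":[0,0,20],"rotation":[0,0,0]},
    {"gripper":60,"travel":[0,0,20],"rotation":[0,0,0]},
    {"gripper":60,"travel":[0,0,17],"rotation":[0,0,0]},
    {"gripper":60,"travel":[0,0,12],"rotation":[0,0,0]},
    {"gripper":60,"travel":[0,0,0],"rotation":[0,0,0]},
    {"gripper":20,"travel":[0,0,0],"rotation":[0,0,0]},
    {"gripper":20,"travel":[0,0,0],"rotation":[0,0,0]},
    {"gripper":20,"travel":[0,0,0],"rotation":[0,0,0]},
    {"gripper":20,"travel":[0,0,0],"rotation":[0,0,0]},
    {"gripper":20,"travel":[0,0,0],"rotation":[0,0,0]},
    {"gripper":20,"travel":[0,0,0],"rotation":[0,0,0]}
  ],
  "newtons": 50
}}

```text
t: 3.95
tcp_pos: [0.4658, 0.1825, 0.0289]
tool_rot: [0.998, 0.064, 0.002, -0.0]
force: [-1.0, 1.1, 6.1]
finger_gap: 0.308
```

{"fn": "send_rows", "kwargs": {
  "motion": [
    {"gripper":20,"travel":[0,0,0],"rotation":[0,0,0]},
    {"gripper":20,"travel":[0,0,0],"rotation":[0,0,0]},
    {"gripper":20,"travel":[0,0,0],"rotation":[0,0,0]}
  ]
}}

```text
t: 4.2
tcp_pos: [0.4658, 0.1825, 0.0289]
tool_rot: [0.998, 0.064, 0.002, -0.0]
force: [0.0, 1.2, 7.3]
finger_gap: 0.309
```

{"fn": "send_rows", "kwargs": {
  "motion": [
    {"gripper":20,"travel":[0,0,-8],"rotation":[0,0,0]},
    {"gripper":20,"travel":[0,0,-15],"rotation":[0,0,0]},
    {"gripper":20,"travel":[0,0,-20],"rotation":[0,0,0]},
    {"gripper":20,"travel":[0,0,-20],"rotation":[0,0,0]},
    {"gripper":20,"travel":[0,0,-15],"rotation":[0,0,0]},
    {"gripper":20,"travel":[0,0,-7],"rotation":[0,0,0]},
    {"gripper":20,"travel":[0,0,0],"rotation":[0,0,0]},
    {"gripper":20,"travel":[0,0,0],"rotation":[0,0,0]},
    {"gripper":20,"travel":[0,0,0],"rotation":[0,0,0]}
  ]
}}

```text
t: 4.95
tcp_pos: [0.4638, 0.182, 0.1116]
tool_rot: [0.998, 0.064, -0.001, 0.0]
force: [0.2, -0.5, -4.1]
finger_gap: 0.31
```

Run:
```python
from h import *
a=np.radians(7.3);o=np.array([.5425,-.156]);ux=np.array([np.cos(a),np.sin(a)])
for x in(-.15,-.06):
    p=o+x*ux;print(x,p.round(4));to([*p,.1139])
```

```text
-0.15 [ 0.3937 -0.1751]
t 4.95 tcp [0.4638 0.182  0.1116] yaw 7.31 tilt [-2.1e-03 -3.0e-04 -1.0e+00] F [ 0.17 -0.5  -4.1 ] gap 0.31
tool delta mm [-114.9  345.2   -2.1]
-0.06 [ 0.483  -0.1636]
t 4.95 tcp [0.4638 0.182  0.1116] yaw 7.31 tilt [-2.1e-03 -3.0e-04 -1.0e+00] F [ 0.17 -0.5  -4.1 ] gap 0.31
tool delta mm [-24.9 345.2  -2.3]
```

{"fn": "send_rows", "kwargs": {
  "motion": [
    {"gripper":20,"travel":[-5,15,0],"rotation":[0,0,0]},
    {"gripper":20,"travel":[-10,30,0],"rotation":[0,0,0]},
    {"gripper":20,"travel":[-10,30,0],"rotation":[0,0,0]},
    {"gripper":20,"travel":[-10,30,0],"rotation":[0,0,0]},
    {"gripper":20,"travel":[-10,30,0],"rotation":[0,0,0]},
    {"gripper":20,"travel":[-10,30,0],"rotation":[0,0,0]},
    {"gripper":20,"travel":[-10,30,0],"rotation":[0,0,0]},
    {"gripper":20,"travel":[-10,30,0],"rotation":[0,0,0]},
    {"gripper":20,"travel":[-10,30,0],"rotation":[0,0,0]},
    {"gripper":20,"travel":[-10,30,0],"rotation":[0,0,0]},
    {"gripper":20,"travel":[-10,30,0],"rotation":[0,0,0]},
    {"gripper":20,"travel":[-10,30,0],"rotation":[0,0,0]}
  ]
}}

```text
t: 5.95
tcp_pos: [0.3934, -0.1758, 0.1113]
tool_rot: [0.998, 0.064, -0.001, -0.001]
force: [0.8, 0.5, -3.8]
finger_gap: 0.309
```

{"fn": "send_rows", "kwargs": {
  "motion": [
    {"gripper":20,"travel":[0,0,0],"rotation":[0,0,0]},
    {"gripper":20,"travel":[0,0,0],"rotation":[0,0,0]},
    {"gripper":20,"travel":[0,0,0],"rotation":[0,0,0]},
    {"gripper":20,"travel":[0,0,0],"rotation":[0,0,0]}
  ]
}}

```text
t: 6.28
tcp_pos: [0.3937, -0.1732, 0.1117]
tool_rot: [0.998, 0.064, -0.001, -0.001]
force: [-1.0, 1.0, -4.6]
finger_gap: 0.309
```

Run:
```python
from h import *
a=np.radians(7.3);o=np.array([.5425,-.156]);ux=np.array([np.cos(a),np.sin(a)]);uy=np.array([-ux[1],ux[0]])
im,c=snap('wrist','w2')
for x,y,z in((-.11,.09,.01),(-.11,-.09,.01),(-.06,.055,.032),(-.06,-.055,.032),(0,.0335,.032),(0,-.0335,.032)):
    p=o+x*ux+y*uy;print(x,y,proj(c,[*p,z]).round(1))
to([*(o-.15*ux),.11])
```

```text
-0.11 0.09 [[220.1 152.8]]
-0.11 -0.09 [[427.6 153.1]]
-0.06 0.055 [[250.   89.1]]
-0.06 -0.055 [[398.1  89.2]]
0 0.0335 [[275.4  -3.8]]
0 -0.0335 [[373.1  -3.8]]
t 6.33 tcp [ 0.394  -0.1732  0.1119] yaw 7.39 tilt [-0.0017  0.0015 -1.    ] F [-0.53  0.28 -3.8 ] gap 0.31
tool delta mm [-0.5  1.8  1.9]
```

View pics/w2.png

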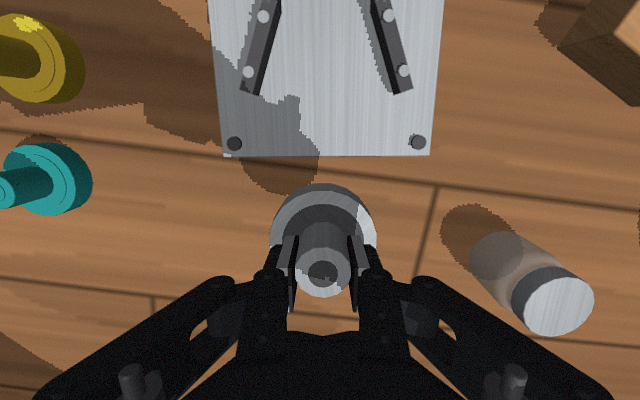

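Plate corners are at (223,157) and (430,155), so the stand is about 2 mm further to −y and −x than my estimate. The pulley is held upright and the jar at (550,290) is clear. Next I lower in front of the plate, go in low over the apron, and set down.

{"fn": "send_rows", "kwargs": {
  "motion": [
    {"gripper":20,"travel":[0,4,10],"rotation":[0,0,0]},
    {"gripper":20,"travel":[0,0,20],"rotation":[0,0,0]},
    {"gripper":20,"travel":[0,0,20],"rotation":[0,0,0]},
    {"gripper":20,"travel":[0,0,14],"rotation":[0,0,0]},
    {"gripper":20,"travel":[0,0,4],"rotation":[0,0,0]},
    {"gripper":20,"travel":[0,0,0],"rotation":[0,0,0]},
    {"gripper":20,"travel":[0,0,0],"rotation":[0,0,0]},
    {"gripper":20,"travel":[0,0,0],"rotation":[0,0,0]}
  ]
}}

```text
t: 7.0
tcp_pos: [0.3956, -0.1786, 0.045]
tool_rot: [0.998, 0.064, 0.001, 0.0]
force: [0.5, -0.2, -4.4]
finger_gap: 0.313
```

{"fn": "send_rows", "kwargs": {
  "motion": [
    {"gripper":20,"travel":[5,0,1],"rotation":[0,0,0]},
    {"gripper":20,"travel":[10,0,0],"rotation":[0,0,0]},
    {"gripper":20,"travel":[12,0,0],"rotation":[0,0,0]},
    {"gripper":20,"travel":[12,0,0],"rotation":[0,0,0]},
    {"gripper":20,"travel":[12,0,0],"rotation":[0,0,0]},
    {"gripper":20,"travel":[12,0,0],"rotation":[0,0,0]},
    {"gripper":20,"travel":[12,0,0],"rotation":[0,0,0]},
    {"gripper":20,"travel":[9,0,0],"rotation":[0,0,0]},
    {"gripper":20,"travel":[4,0,0],"rotation":[0,0,0]},
    {"gripper":20,"travel":[0,0,0],"rotation":[0,0,0]},
    {"gripper":20,"travel":[0,0,0],"rotation":[0,0,0]},
    {"gripper":20,"travel":[0,0,0],"rotation":[0,0,0]}
  ]
}}

```text
t: 8.0
tcp_pos: [0.4814, -0.1671, 0.0432]
tool_rot: [0.998, 0.064, -0.001, -0.0]
force: [-0.2, -0.1, -3.2]
finger_gap: 0.311
```

{"fn": "send_rows", "kwargs": {
  "motion": [
    {"gripper":20,"travel":[0,0,1],"rotation":[0,0,0]},
    {"gripper":20,"travel":[0,0,1],"rotation":[0,0,0]},
    {"gripper":20,"travel":[0,0,1],"rotation":[0,0,0]},
    {"gripper":20,"travel":[0,0,0],"rotation":[0,0,0]},
    {"gripper":20,"travel":[0,0,0],"rotation":[0,0,0]}
  ]
}}

```text
t: 8.42
tcp_pos: [0.4821, -0.1675, 0.0402]
tool_rot: [0.998, 0.064, -0.0, -0.0]
force: [-0.4, 0.0, -3.9]
finger_gap: 0.313
```

```bash
python3 -c "
from h import *
st()"
```

```text
t 8.42 tcp [ 0.4821 -0.1675  0.0402] yaw 7.29 tilt [-3.e-04  2.e-04 -1.e+00] F [-0.4   0.01 -3.9 ] gap 0.313
```

{"fn": "send_rows", "kwargs": {
  "motion": [
    {"gripper":20,"travel":[0,0,0.5],"rotation":[0,0,0]},
    {"gripper":20,"travel":[0,0,0.5],"rotation":[0,0,0]},
    {"gripper":20,"travel":[0,0,0.5],"rotation":[0,0,0]},
    {"gripper":20,"travel":[0,0,0],"rotation":[0,0,0]}
  ]
}}

```text
t: 8.75
tcp_pos: [0.4823, -0.1676, 0.039]
tool_rot: [0.998, 0.064, 0.0, 0.0]
force: [-0.8, -1.0, -1.0]
finger_gap: 0.31
```

{"fn": "send_rows", "kwargs": {
  "motion": [
    {"gripper":20,"travel":[0,0,0.4],"rotation":[0,0,0]},
    {"gripper":20,"travel":[0,0,0],"rotation":[0,0,0]},
    {"gripper":46,"travel":[0,0,0],"rotation":[0,0,0]},
    {"gripper":46,"travel":[0,0,0],"rotation":[0,0,0]},
    {"gripper":46,"travel":[0,0,0],"rotation":[0,0,0]},
    {"gripper":46,"travel":[0,0,0],"rotation":[0,0,0]},
    {"gripper":46,"travel":[0,0,-6],"rotation":[0,0,0]},
    {"gripper":46,"travel":[0,0,-12],"rotation":[0,0,0]},
    {"gripper":46,"travel":[0,0,-15],"rotation":[0,0,0]},
    {"gripper":46,"travel":[0,0,-12],"rotation":[0,0,0]},
    {"gripper":46,"travel":[0,0,0],"rotation":[0,0,0]}
  ]
}}

```text
t: 9.67
tcp_pos: [0.4837, -0.1682, 0.0856]
tool_rot: [0.998, 0.064, 0.002, 0.001]
force: [-0.2, -0.4, -0.0]
finger_gap: 0.544
```

{"fn": "send_rows", "kwargs": {
  "motion": [
    {"gripper":0,"travel":[-8,0,0],"rotation":[0,0,0]},
    {"gripper":0,"travel":[-15,0,0],"rotation":[0,0,0]},
    {"gripper":0,"travel":[-15,0,0],"rotation":[0,0,0]},
    {"gripper":0,"travel":[-15,0,0],"rotation":[0,0,0]},
    {"gripper":0,"travel":[-7,0,0],"rotation":[0,0,0]},
    {"gripper":0,"travel":[0,0,0],"rotation":[0,0,0]},
    {"gripper":0,"travel":[0,0,0],"rotation":[0,0,0]},
    {"gripper":0,"travel":[0,0,0],"rotation":[0,0,0]},
    {"gripper":0,"travel":[0,0,0],"rotation":[0,0,0]}
  ]
}}

```text
t: 10.42
tcp_pos: [0.4237, -0.1754, 0.0834]
tool_rot: [0.998, 0.064, 0.0, 0.0]
force: [0.9, -0.3, -0.6]
finger_gap: 0.001
```

```bash
python3 -c "
from h import *
st(); a,c=snap('wrist','w3'); st()
b,d=snap('side','d3')
v=cv2.resize(b[120:270,250:450],None,fx=3,fy=3)
cv2.imwrite('pics/wd3.png',np.vstack([cv2.resize(a[:250],(600,234)),cv2.resize(v,(600,366))])[:,:,::-1][:600])
print(proj(c,[.4823,-.1676,.064]))"
```

```text
t 10.42 tcp [ 0.4237 -0.1754  0.0834] yaw 7.33 tilt [ 1.e-03 -7.e-04 -1.e+00] F [ 0.92 -0.27 -0.58] gap 0.001
t 10.47 tcp [ 0.4236 -0.1753  0.0834] yaw 7.33 tilt [ 8.e-04 -5.e-04 -1.e+00] F [-0.43  0.03  0.28] gap 0.003
[[320.40541009 137.28051329]]
```

View pics/wd3.png

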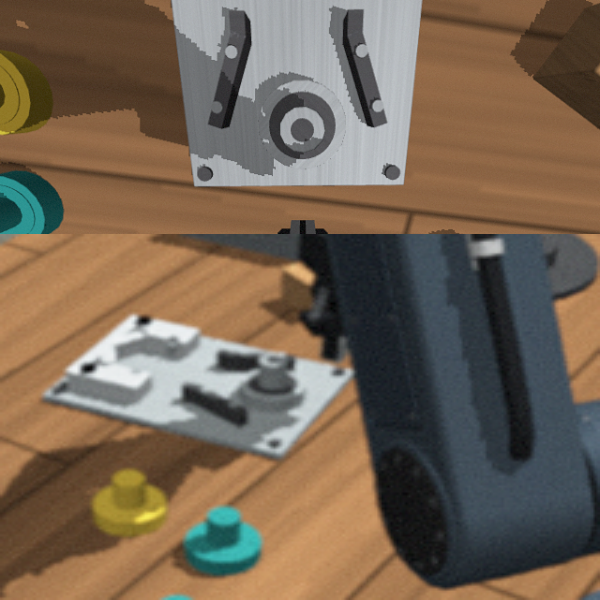

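The pulley stands flat, stub up, between the rail tips. Stub is at (303,129) in the upper view, mid-rail about (301,127). I'll lower the closed fingers behind it on the apron and push at the rim.

{"fn": "send_rows", "kwargs": {
  "motion": [
    {"gripper":0,"travel":[0,0,10],"rotation":[0,0,0]},
    {"gripper":0,"travel":[0,0,18],"rotation":[0,0,0]},
    {"gripper":0,"travel":[0,0,18],"rotation":[0,0,0]},
    {"gripper":0,"travel":[0,0,14],"rotation":[0,0,0]},
    {"gripper":0,"travel":[0,0,5],"rotation":[0,0,0]},
    {"gripper":0,"travel":[0,0,1],"rotation":[0,0,0]},
    {"gripper":0,"travel":[0,0,0],"rotation":[0,0,0]},
    {"gripper":0,"travel":[0,0,0],"rotation":[0,0,0]}
  ]
}}

```text
t: 11.18
tcp_pos: [0.4233, -0.1753, 0.0179]
tool_rot: [0.998, 0.064, 0.0, 0.0]
force: [-0.6, -0.6, -0.2]
finger_gap: 0.001
```

{"fn": "send_rows", "kwargs": {
  "motion": [
    {"gripper":0,"travel":[3,0,0],"rotation":[0,0,0]},
    {"gripper":0,"travel":[4,0,0],"rotation":[0,0,0]},
    {"gripper":0,"travel":[4,0,0],"rotation":[0,0,0]},
    {"gripper":0,"travel":[2,0,0],"rotation":[0,0,0]},
    {"gripper":0,"travel":[2,0,0],"rotation":[0,0,0]},
    {"gripper":0,"travel":[2,0,0],"rotation":[0,0,0]},
    {"gripper":0,"travel":[2,0,0],"rotation":[0,0,0]},
    {"gripper":0,"travel":[2,0,0],"rotation":[0,0,0]},
    {"gripper":0,"travel":[2,0,0],"rotation":[0,0,0]}
  ]
}}

```text
t: 11.93
tcp_pos: [0.4451, -0.1718, 0.0174]
tool_rot: [0.998, 0.064, -0.001, -0.0]
force: [-1.6, 0.3, 1.3]
finger_gap: -0.003
```

{"fn": "send_rows", "kwargs": {
  "motion": [
    {"gripper":0,"travel":[3,0,0],"rotation":[0,0,0]},
    {"gripper":0,"travel":[3,0,0],"rotation":[0,0,0]},
    {"gripper":0,"travel":[3,0,0],"rotation":[0,0,0]},
    {"gripper":0,"travel":[3,0,0],"rotation":[0,0,0]},
    {"gripper":0,"travel":[3,0,0],"rotation":[0,0,0]},
    {"gripper":0,"travel":[3,0,0],"rotation":[0,0,0]},
    {"gripper":0,"travel":[3,0,0],"rotation":[0,0,0]},
    {"gripper":0,"travel":[3,0,0],"rotation":[0,0,0]}
  ]
}}

```text
t: 12.6
tcp_pos: [0.4698, -0.1691, 0.0174]
tool_rot: [0.998, 0.064, 0.0, 0.0]
force: [-1.7, 0.0, -0.5]
finger_gap: 0.003
```

{"fn": "send_rows", "kwargs": {
  "motion": [
    {"gripper":0,"travel":[2,0,0],"rotation":[0,0,0]},
    {"gripper":0,"travel":[2,0,0],"rotation":[0,0,0]},
    {"gripper":0,"travel":[2,0,0],"rotation":[0,0,0]},
    {"gripper":0,"travel":[2,0,0],"rotation":[0,0,0]},
    {"gripper":0,"travel":[2,0,0],"rotation":[0,0,0]},
    {"gripper":0,"travel":[2,0,0],"rotation":[0,0,0]}
  ]
}}

```text
t: 13.1
tcp_pos: [0.4814, -0.1675, 0.0174]
tool_rot: [0.998, 0.064, -0.0, -0.0]
force: [-1.3, -0.9, 0.1]
finger_gap: -0.001
```

```bash
python3 -c "
from h import *
st(); a,c=snap('wrist','w4'); st()
cv2.imwrite('pics/w4.png',a[:260,100:540,::-1])"
```

```text
t 13.1 tcp [ 0.4814 -0.1675  0.0174] yaw 7.3 tilt [-1.e-04  1.e-04 -1.e+00] F [-1.28 -0.93  0.06] gap -0.001
t 13.15 tcp [ 0.482  -0.1677  0.0174] yaw 7.31 tilt [ 8.e-04 -3.e-04 -1.e+00] F [-1.33  0.08 -0.52] gap -0.0
```

View pics/w4.png

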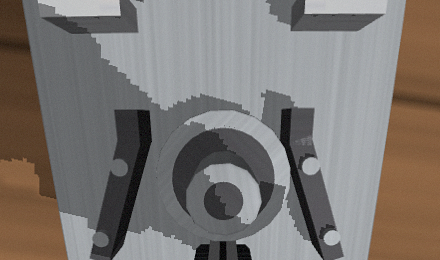

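The disc is centred between the rails at (221,165) with no tilt, and the nest arms are ahead at rows 0–30. I'll keep pushing.

{"fn": "send_rows", "kwargs": {
  "motion": [
    {"gripper":0,"travel":[2,0,0],"rotation":[0,0,0]},
    {"gripper":0,"travel":[2,0,0],"rotation":[0,0,0]},
    {"gripper":0,"travel":[2,0,0],"rotation":[0,0,0]},
    {"gripper":0,"travel":[2,0,0],"rotation":[0,0,0]},
    {"gripper":0,"travel":[2,0,0],"rotation":[0,0,0]},
    {"gripper":0,"travel":[2,0,0],"rotation":[0,0,0]}
  ]
}}

```text
t: 13.65
tcp_pos: [0.4931, -0.1658, 0.0174]
tool_rot: [0.998, 0.064, -0.0, -0.0]
force: [-2.0, -0.2, 0.7]
finger_gap: -0.001
```

{"fn": "send_rows", "kwargs": {
  "motion": [
    {"gripper":0,"travel":[2,0,0],"rotation":[0,0,0]},
    {"gripper":0,"travel":[2,0,0],"rotation":[0,0,0]},
    {"gripper":0,"travel":[2,0,0],"rotation":[0,0,0]},
    {"gripper":0,"travel":[2,0,0],"rotation":[0,0,0]},
    {"gripper":0,"travel":[2,0,0],"rotation":[0,0,0]},
    {"gripper":0,"travel":[2,0,0],"rotation":[0,0,0]}
  ]
}}

```text
t: 14.15
tcp_pos: [0.5055, -0.1646, 0.0174]
tool_rot: [0.998, 0.064, 0.0, 0.0]
force: [-1.6, -0.6, 0.8]
finger_gap: -0.003
```

{"fn": "send_rows", "kwargs": {
  "motion": [
    {"gripper":0,"travel":[2,0,0],"rotation":[0,0,0]},
    {"gripper":0,"travel":[2,0,0],"rotation":[0,0,0]},
    {"gripper":0,"travel":[2,0,0],"rotation":[0,0,0]},
    {"gripper":0,"travel":[2,0,0],"rotation":[0,0,0]},
    {"gripper":0,"travel":[2,0,0],"rotation":[0,0,0]}
  ]
}}

```text
t: 14.57
tcp_pos: [0.5152, -0.1632, 0.0174]
tool_rot: [0.998, 0.064, -0.0, -0.0]
force: [-0.7, -0.4, 0.8]
finger_gap: 0.0
```

{"fn": "send_rows", "kwargs": {
  "motion": [
    {"gripper":0,"travel":[1.5,0,0],"rotation":[0,0,0]},
    {"gripper":0,"travel":[1.5,0,0],"rotation":[0,0,0]},
    {"gripper":0,"travel":[1.5,0,0],"rotation":[0,0,0]},
    {"gripper":0,"travel":[1.5,0,0],"rotation":[0,0,0]}
  ]
}}

```text
t: 14.9
tcp_pos: [0.5211, -0.1624, 0.0174]
tool_rot: [0.998, 0.064, -0.0, -0.0]
force: [-1.3, 0.3, 0.8]
finger_gap: -0.001
```

{"fn": "send_rows", "kwargs": {
  "motion": [
    {"gripper":0,"travel":[1.5,0,0],"rotation":[0,0,0]},
    {"gripper":0,"travel":[1.5,0,0],"rotation":[0,0,0]},
    {"gripper":0,"travel":[1.5,0,0],"rotation":[0,0,0]},
    {"gripper":0,"travel":[1.5,0,0],"rotation":[0,0,0]}
  ]
}}

```text
t: 15.23
tcp_pos: [0.5271, -0.1617, 0.0174]
tool_rot: [0.998, 0.064, 0.0, 0.0]
force: [-2.5, 0.1, 1.2]
finger_gap: 0.0
```

{"fn": "send_rows", "kwargs": {
  "motion": [
    {"gripper":0,"travel":[1.5,0,0],"rotation":[0,0,0]},
    {"gripper":0,"travel":[1.5,0,0],"rotation":[0,0,0]},
    {"gripper":0,"travel":[1.5,0,0],"rotation":[0,0,0]},
    {"gripper":0,"travel":[1.5,0,0],"rotation":[0,0,0]}
  ]
}}

```text
t: 15.57
tcp_pos: [0.533, -0.161, 0.0174]
tool_rot: [0.998, 0.064, -0.0, -0.0]
force: [-2.3, -0.5, 1.9]
finger_gap: -0.001
```

{"fn": "send_rows", "kwargs": {
  "motion": [
    {"gripper":0,"travel":[1,0,0],"rotation":[0,0,0]},
    {"gripper":0,"travel":[1,0,0],"rotation":[0,0,0]},
    {"gripper":0,"travel":[1,0,0],"rotation":[0,0,0]},
    {"gripper":0,"travel":[1,0,0],"rotation":[0,0,0]}
  ]
}}

```text
t: 15.9
tcp_pos: [0.5369, -0.1605, 0.0174]
tool_rot: [0.998, 0.064, -0.0, -0.0]
force: [-2.5, 0.1, 1.7]
finger_gap: 0.002
```

{"fn": "send_rows", "kwargs": {
  "motion": [
    {"gripper":0,"travel":[1,0,0],"rotation":[0,0,0]},
    {"gripper":0,"travel":[1,0,0],"rotation":[0,0,0]},
    {"gripper":0,"travel":[1,0,0],"rotation":[0,0,0]},
    {"gripper":0,"travel":[1,0,0],"rotation":[0,0,0]}
  ]
}}

```text
t: 16.23
tcp_pos: [0.5409, -0.16, 0.0174]
tool_rot: [0.998, 0.064, -0.0, -0.0]
force: [-1.4, -0.8, 1.1]
finger_gap: -0.001
```

{"fn": "send_rows", "kwargs": {
  "motion": [
    {"gripper":0,"travel":[1,0,0],"rotation":[0,0,0]},
    {"gripper":0,"travel":[1,0,0],"rotation":[0,0,0]},
    {"gripper":0,"travel":[1,0,0],"rotation":[0,0,0]},
    {"gripper":0,"travel":[1,0,0],"rotation":[0,0,0]}
  ]
}}

```text
t: 16.57
tcp_pos: [0.5449, -0.1595, 0.0174]
tool_rot: [0.998, 0.064, 0.0, 0.0]
force: [-2.0, -0.7, 1.1]
finger_gap: 0.0
```

```bash
python3 -c "
from h import *
st(); a,c=snap('wrist','w5')
cv2.imwrite('pics/w5.png',cv2.resize(a[20:260,150:490,::-1],None,fx=2,fy=2))"
```

```text
t 16.57 tcp [ 0.5449 -0.1595  0.0174] yaw 7.31 tilt [ 0. -0. -1.] F [-1.95 -0.68  1.15] gap 0.0
```

View pics/w5.png

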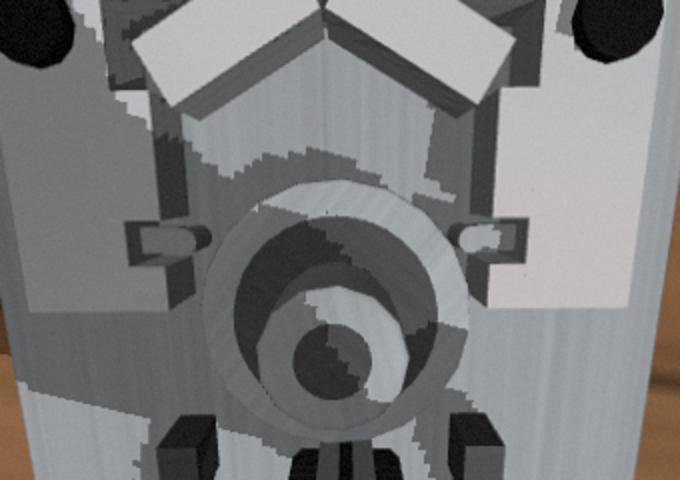

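The disc at (336,310) is centred and about 5 mm short of the rollers at (200,238) and (470,238), so home should be roughly 26 mm ahead.

{"fn": "send_rows", "kwargs": {
  "motion": [
    {"gripper":0,"travel":[1,0,0],"rotation":[0,0,0]},
    {"gripper":0,"travel":[1,0,0],"rotation":[0,0,0]},
    {"gripper":0,"travel":[1,0,0],"rotation":[0,0,0]},
    {"gripper":0,"travel":[1,0,0],"rotation":[0,0,0]}
  ]
}}

```text
t: 16.95
tcp_pos: [0.5483, -0.1586, 0.0174]
tool_rot: [0.998, 0.064, -0.001, -0.0]
force: [-2.8, -0.2, 2.9]
finger_gap: -0.002
```

{"fn": "send_rows", "kwargs": {
  "motion": [
    {"gripper":0,"travel":[1,0,0],"rotation":[0,0,0]},
    {"gripper":0,"travel":[1,0,0],"rotation":[0,0,0]},
    {"gripper":0,"travel":[1,0,0],"rotation":[0,0,0]}
  ]
}}

```text
t: 17.2
tcp_pos: [0.5515, -0.1583, 0.0174]
tool_rot: [0.998, 0.064, -0.0, -0.0]
force: [-4.1, -0.4, 1.9]
finger_gap: -0.002
```

{"fn": "send_rows", "kwargs": {
  "motion": [
    {"gripper":0,"travel":[1,0,0],"rotation":[0,0,0]},
    {"gripper":0,"travel":[1,0,0],"rotation":[0,0,0]}
  ]
}}

```text
t: 17.37
tcp_pos: [0.5517, -0.1581, 0.0173]
tool_rot: [0.998, 0.064, -0.002, -0.001]
force: [-8.3, -2.1, 6.7]
finger_gap: -0.001
```

{"fn": "send_rows", "kwargs": {
  "motion": [
    {"gripper":0,"travel":[1,0,0],"rotation":[0,0,0]},
    {"gripper":0,"travel":[1,0,0],"rotation":[0,0,0]}
  ]
}}

```text
t: 17.53
tcp_pos: [0.5523, -0.1577, 0.0173]
tool_rot: [0.998, 0.064, -0.004, -0.001]
force: [-10.2, -1.8, 7.3]
finger_gap: 0.001
```

{"fn": "send_rows", "kwargs": {
  "motion": [
    {"gripper":0,"travel":[1,0,0],"rotation":[0,0,0]},
    {"gripper":0,"travel":[0.5,0,0],"rotation":[0,0,0]},
    {"gripper":0,"travel":[0,0,0],"rotation":[0,0,0]}
  ]
}}

```text
t: 17.78
tcp_pos: [0.5538, -0.1573, 0.0174]
tool_rot: [0.998, 0.064, -0.004, -0.001]
force: [-9.4, -1.6, 7.5]
finger_gap: -0.002
```

{"fn": "send_rows", "kwargs": {
  "motion": [
    {"gripper":0,"travel":[1,0,0],"rotation":[0,0,0]},
    {"gripper":0,"travel":[0,0,0],"rotation":[0,0,0]},
    {"gripper":0,"travel":[0,0,0],"rotation":[0,0,0]}
  ]
}}

```text
t: 18.03
tcp_pos: [0.5549, -0.1571, 0.0173]
tool_rot: [0.998, 0.064, -0.003, -0.001]
force: [-8.6, -1.6, 6.5]
finger_gap: 0.002
```

{"fn": "send_rows", "kwargs": {
  "motion": [
    {"gripper":0,"travel":[1,0,0],"rotation":[0,0,0]},
    {"gripper":0,"travel":[1,0,0],"rotation":[0,0,0]},
    {"gripper":0,"travel":[0,0,0],"rotation":[0,0,0]}
  ]
}}

```text
t: 18.28
tcp_pos: [0.5574, -0.1569, 0.0173]
tool_rot: [0.998, 0.064, -0.003, -0.001]
force: [-8.3, -1.7, 6.1]
finger_gap: 0.003
```

{"fn": "send_rows", "kwargs": {
  "motion": [
    {"gripper":0,"travel":[1,0,0],"rotation":[0,0,0]},
    {"gripper":0,"travel":[1,0,0],"rotation":[0,0,0]},
    {"gripper":0,"travel":[0,0,0],"rotation":[0,0,0]}
  ]
}}

```text
t: 18.53
tcp_pos: [0.56, -0.1568, 0.0174]
tool_rot: [0.998, 0.064, -0.002, -0.001]
force: [-6.4, 0.0, 5.2]
finger_gap: -0.0
```

{"fn": "send_rows", "kwargs": {
  "motion": [
    {"gripper":0,"travel":[1,0,0],"rotation":[0,0,0]},
    {"gripper":0,"travel":[1,0,0],"rotation":[0,0,0]},
    {"gripper":0,"travel":[0,0,0],"rotation":[0,0,0]}
  ]
}}

```text
t: 18.78
tcp_pos: [0.5628, -0.1567, 0.0174]
tool_rot: [0.998, 0.064, -0.001, -0.001]
force: [-5.3, -0.1, 4.0]
finger_gap: 0.003
```

Resistance is falling as the disc nears the crest, so I'll carry on gently.

{"fn": "send_rows", "kwargs": {
  "motion": [
    {"gripper":0,"travel":[1,0,0],"rotation":[0,0,0]},
    {"gripper":0,"travel":[1,0,0],"rotation":[0,0,0]},
    {"gripper":0,"travel":[0,0,0],"rotation":[0,0,0]}
  ]
}}

```text
t: 19.03
tcp_pos: [0.5657, -0.1566, 0.0174]
tool_rot: [0.998, 0.064, -0.0, -0.0]
force: [-4.6, 0.5, 2.4]
finger_gap: 0.003
```

{"fn": "send_rows", "kwargs": {
  "motion": [
    {"gripper":0,"travel":[1,0,0],"rotation":[0,0,0]},
    {"gripper":0,"travel":[1,0,0],"rotation":[0,0,0]},
    {"gripper":0,"travel":[0,0,0],"rotation":[0,0,0]}
  ]
}}

```text
t: 19.28
tcp_pos: [0.5692, -0.1567, 0.0174]
tool_rot: [0.998, 0.064, 0.001, 0.0]
force: [-1.6, -0.0, 1.4]
finger_gap: 0.002
```

{"fn": "send_rows", "kwargs": {
  "motion": [
    {"gripper":0,"travel":[0.5,0,0],"rotation":[0,0,0]},
    {"gripper":0,"travel":[0.5,0,0],"rotation":[0,0,0]},
    {"gripper":0,"travel":[0,0,0],"rotation":[0,0,0]}
  ]
}}

```text
t: 19.53
tcp_pos: [0.5699, -0.1565, 0.0174]
tool_rot: [0.998, 0.064, 0.001, 0.0]
force: [-0.4, 0.6, -0.2]
finger_gap: -0.001
```

{"fn": "send_rows", "kwargs": {
  "motion": [
    {"gripper":0,"travel":[0.5,0,0],"rotation":[0,0,0]},
    {"gripper":0,"travel":[0.5,0,0],"rotation":[0,0,0]},
    {"gripper":0,"travel":[0,0,0],"rotation":[0,0,0]}
  ]
}}

```text
t: 19.78
tcp_pos: [0.5705, -0.1563, 0.0174]
tool_rot: [0.998, 0.064, 0.0, 0.0]
force: [-0.5, 1.7, -1.0]
finger_gap: -0.001
```

{"fn": "send_rows", "kwargs": {
  "motion": [
    {"gripper":0,"travel":[0.5,0,0],"rotation":[0,0,0]},
    {"gripper":0,"travel":[0.5,0,0],"rotation":[0,0,0]},
    {"gripper":0,"travel":[0,0,0],"rotation":[0,0,0]}
  ]
}}

```text
t: 20.03
tcp_pos: [0.5714, -0.1561, 0.0174]
tool_rot: [0.998, 0.064, 0.0, 0.0]
force: [-0.4, -0.1, 0.4]
finger_gap: -0.003
```

{"fn": "send_rows", "kwargs": {
  "motion": [
    {"gripper":0,"travel":[0.5,0,0],"rotation":[0,0,0]},
    {"gripper":0,"travel":[0.5,0,0],"rotation":[0,0,0]},
    {"gripper":0,"travel":[0,0,0],"rotation":[0,0,0]}
  ]
}}

```text
t: 20.28
tcp_pos: [0.5722, -0.156, 0.0174]
tool_rot: [0.998, 0.064, 0.0, 0.0]
force: [-1.0, -0.2, -0.4]
finger_gap: 0.0
```

{"fn": "send_rows", "kwargs": {
  "motion": [
    {"gripper":0,"travel":[0.5,0,0],"rotation":[0,0,0]},
    {"gripper":0,"travel":[0.5,0,0],"rotation":[0,0,0]},
    {"gripper":0,"travel":[0,0,0],"rotation":[0,0,0]}
  ]
}}

```text
t: 20.53
tcp_pos: [0.5722, -0.1558, 0.0174]
tool_rot: [0.998, 0.064, -0.001, -0.0]
force: [-3.9, -1.6, 2.6]
finger_gap: 0.006
```

```bash
python3 -c "
from h import *
st(); a,c=snap('wrist','w6')
cv2.imwrite('pics/w6.png',cv2.resize(a[20:260,150:490,::-1],None,fx=2,fy=2))"
```

```text
t 20.53 tcp [ 0.5722 -0.1558  0.0174] yaw 7.33 tilt [-1.8e-03  2.0e-04 -1.0e+00] F [-3.92 -1.64  2.59] gap 0.006
```

View pics/w6.png

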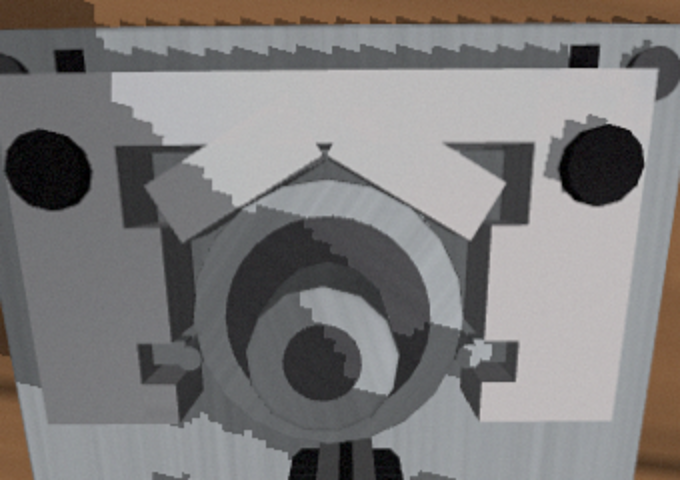

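The disc at (328,312) is past both rollers at (185,355) and (478,350) and touches both V faces. I'll do one firm seating check, still well below 25 N.

{"fn": "send_rows", "kwargs": {
  "motion": [
    {"gripper":0,"travel":[1,0,0],"rotation":[0,0,0]},
    {"gripper":0,"travel":[0.5,0,0],"rotation":[0,0,0]},
    {"gripper":0,"travel":[0,0,0],"rotation":[0,0,0]},
    {"gripper":0,"travel":[0,0,0],"rotation":[0,0,0]}
  ]
}}

```text
t: 20.92
tcp_pos: [0.5723, -0.1557, 0.0174]
tool_rot: [0.998, 0.064, -0.002, -0.0]
force: [-7.6, -3.3, 4.6]
finger_gap: -0.0
```

{"fn": "send_rows", "kwargs": {
  "motion": [
    {"gripper":0,"travel":[1,0,0],"rotation":[0,0,0]},
    {"gripper":0,"travel":[1,0,0],"rotation":[0,0,0]},
    {"gripper":0,"travel":[0,0,0],"rotation":[0,0,0]},
    {"gripper":0,"travel":[0,0,0],"rotation":[0,0,0]}
  ]
}}

```text
t: 21.25
tcp_pos: [0.5724, -0.1556, 0.0173]
tool_rot: [0.998, 0.064, -0.004, -0.001]
force: [-10.6, -5.0, 6.2]
finger_gap: 0.0
```

It stops hard: 12 N with no further travel. Backing away and lifting.

{"fn": "send_rows", "kwargs": {
  "motion": [
    {"gripper":0,"travel":[-3,0,0],"rotation":[0,0,0]},
    {"gripper":0,"travel":[-5,0,0],"rotation":[0,0,0]},
    {"gripper":0,"travel":[-10,0,0],"rotation":[0,0,0]},
    {"gripper":0,"travel":[-15,0,0],"rotation":[0,0,0]},
    {"gripper":0,"travel":[-15,0,0],"rotation":[0,0,0]},
    {"gripper":0,"travel":[-7,0,-10],"rotation":[0,0,0]},
    {"gripper":0,"travel":[0,0,-25],"rotation":[0,0,0]},
    {"gripper":0,"travel":[0,0,-30],"rotation":[0,0,0]},
    {"gripper":0,"travel":[0,0,-30],"rotation":[0,0,0]},
    {"gripper":0,"travel":[0,0,-15],"rotation":[0,0,0]},
    {"gripper":0,"travel":[0,0,0],"rotation":[0,0,0]},
    {"gripper":0,"travel":[0,0,0],"rotation":[0,0,0]}
  ]
}}

```text
t: 22.25
tcp_pos: [0.5229, -0.1627, 0.1289]
tool_rot: [0.998, 0.064, 0.002, 0.001]
force: [0.5, 0.2, -0.3]
finger_gap: 0.002
```

```bash
python3 -c "
from h import *
st(); a,c=snap('wrist','w7'); b,d=snap('scene','s7')
cv2.imwrite('pics/f7.png',np.vstack([cv2.resize(a[:260],(640,260)),cv2.resize(b[130:270,180:440],(620,334))[:, :] if 0 else cv2.resize(b[130:270,180:440],(640,340))])[:,:,::-1])"
```

```text
t 22.25 tcp [ 0.5229 -0.1627  0.1289] yaw 7.31 tilt [ 0.0037 -0.0017 -1.    ] F [ 0.5   0.17 -0.3 ] gap 0.002
```

View pics/f7.png

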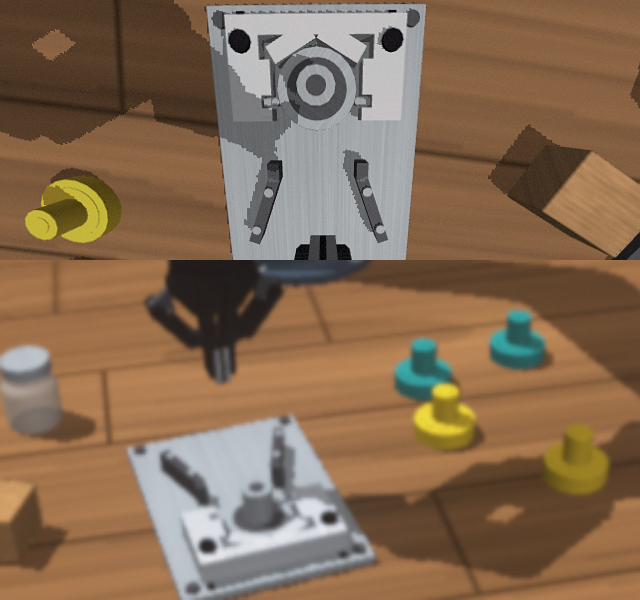

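The pulley at (316,85) sits against the V with the rollers behind it, stub up. The gripper is clear and the other parts are where they were.

```bash
python3 -c "
from station import manip
print(manip.sign_off())"
```

```text
the job is handed in; nothing more can be done
None
```

The pulley is fully home in the V nest, flat and stub up, and I handed the job in at about 22 s of the 58 s allowed.

- **Placing:** I gripped the bare-steel pulley by its stub and carried it round to the open end. I brought it in low over the apron and set it down in the mouth, never lifting it over the guides.
- **Pushing:** I closed the fingers and pushed low on the disc's rim. The rollers resisted with up to about 10 N, then the force fell to nearly zero as the disc snapped past them.
- **Seating check:** I then pushed to about 12 N and the disc stayed put. That was the hardest push in the readings, which I took every few rows.
- **Last look:** The final pictures show the disc against both V faces with both rollers behind its centre. The gripper is clear, and the parts I could see (jar, carton and look-alikes) are where they were. The bearing was out of frame, but nothing went near it after the grasp.
- **Disagreement:** The wrist view put the stand about 2 mm off my first estimate from the fixed cameras. I corrected for that before setting the pulley down.
- **Refused move:** My first move call was refused because some rows lacked a rotation. Nothing moved, and I resent it.

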